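Load the battery pack and start its captive screw without cross-threading

TASK

Set the battery pack into the open bay of the metal unit so that its blue cover lies flat on the unit's top, then fasten it with the captive red-winged hand screw: pressing down lightly, first turn the screw backward (counter-clockwise from above) until you feel the thread start drop, and only then turn it forward (clockwise) until it is fully home and tight. Do not force the screw at any time, never turn it forward before its start has dropped, and leave everything else where it lies.

Things in the scene. Friction and masses are not known exactly. Their poses are not given: they have to be found in the camera images.
- pack: Battery pack, about 0.5 kg, upright on the bench: black box 44 (x) x 100 (y) x 40 mm high with chamfered foot, under a blue cover plate 60 (x) x 164 mm (y from -60 to +104) x 6 mm thick. On the plate, centred above the origin, a black grab rib 14 (x) x 44 (y) x 26 mm high. The captive hand screw's vertical axis is at x 0, y +78 mm. Origin: centre of the box's underside; z up; y towards the screw.
- pack_rib (a point): Centre of the top face of the pack's grab rib, 72 mm above the pack's origin (plate underside at 40 mm, plate top at 46 mm); axes as the pack's.
- unit: Metal unit fixed on the bench, 150 (x) x 240 mm (y from -115 to +125) x 85 mm high, connector rows on its -x face. In its flat top: a battery bay 46 (x) x 102 mm (y), 55 mm deep, and at y +78 mm a brass bush of 30 mm bore with a coarse right-hand thread for the screw. Origin: underside, below the bay's centre. The pack goes in with its y axis along the unit's y, screw over the bush.
- bay (a point): Centre of the bay's mouth, level with the unit's top face, 85 mm above the bench; axes as the unit's. With the pack in, its origin lies 40 mm below this point and its cover plate rests on the top face; 1 mm clearance all round the battery box.
- screw_wing (a point): Centre of the top face of the screw's red wing: 10 mm thick (point x), 38 mm long (point y), 22 mm high, on a black disc 40 mm in diameter, 5 mm thick; this point is 22 mm above the disc's upper face, and 87 mm above the pack's origin with the screw drawn up, 73 mm with it home. It turns and sinks with the screw; z up.
- screw (a joint): Turn of the hand screw in the pack (rad): within 0.15 of 0 at the start, grows clockwise seen from above (forward, tightening), falls counter-clockwise (backward). At 0 the wing lies along the pack's y axis. No stops; friction 0.03 N m, rising past 0.1 N m when tight. Let go straight after the drop, before some forward turn, the screw springs up again.
- travel (a joint): How far the screw is down in the pack (m): 0 drawn up by its spring (about 3 N), 0.014 at the stop on the cover plate. Two-start thread, 2.7 mm a radian, 2 mm axial play. Pressed down, the lugs first rest on the thread's crests (travel 2 to 5 mm). Pressed and turned backward they climb and, after 0.4 to 1.5 rad, drop to about 9 mm.
- thread_end: Lower end of the screw, which bears on the bush's thread: shank 14 mm in diameter, two opposite lugs 26 mm over all; over 50 N harms it. Origin on the axis, 40 mm above the pack's origin when drawn up; z up. After the drop, about 2.2 to 2.6 rad forward draws the screw tight at its stop, where turning gets stiff; short of that it springs up by the play when let go.
- multimeter: Bystander: orange handheld multimeter lying face up, 88 x 185 x 36 mm, origin under its centre.
- saver_a: Bystander: black connector adapter, 60 x 54 x 16 mm, origin under its centre.
- saver_b: Bystander: yellow connector adapter, 60 x 54 x 16 mm, origin under its centre.
- dust_cap: Bystander: red round dust cap 30 mm in diameter, 16 mm high, standing on the unit's top near its corner at -x, -y; origin under its centre.
- driver: Bystander: red-handled screwdriver lying on the bench, about 200 mm long, origin near its middle.
- tape: Bystander: roll of yellow tape lying flat, 90 mm in diameter, 24 mm high, origin under its centre.
- tray: Bystander: blue parts tray 100 x 150 x 35 mm, origin under its centre.
- bush_mouth (a point): Centre of the bush's mouth in the unit's top face, on the screw's axis when the pack is in. Two thread starts lie opposite each other 7 mm below the mouth; their direction is arbitrary and not given. The axes here are the unit's and tell nothing about the thread.
Not all that is in view belongs to the job. What is shaped like the pack but pink or purple is not meant.

How it is judged:
On the way, in this order (a step that is already met when the one before it is completed fails the run):
1. the pack is down in the bay with its cover flat on the unit (z of pack in the frame of bay below -0.038 m and horizontal distance between pack and bay below 0.004 m and angle between pack's own z axis and vertical below 0.03 rad and angle between the y axis of pack and the y axis of unit, either way round below 0.06 rad), for 0.2 s.
2. the screw, turned backward, has dropped at its thread start (value of joint screw below -0.3 rad and value of joint travel above 0.0065 m and z of pack in the frame of bay below -0.037 m), for 0.1 s.
3. the screw has been driven forward until home (value of joint travel above 0.0134 m and value of joint screw above 0.2 rad and z of pack in the frame of bay below -0.038 m), for 0.2 s.
At the end, for the whole second after the job is handed in: The pack sits in the bay with its cover flat on the unit's top (within 2 mm in height, 4 mm sideways, 0.03 rad tilt, 0.06 rad turn), the screw is home and stays there when let go (travel over 13.4 mm of 14), everything at rest (all of step 1 and value of joint travel above 0.0134 m and linear speed of pack below 0.02 m/s and velocity of joint screw between -0.1 and 0.1 rad/s); the robot touches nothing.
It fails at once if the screw was turned forward (beyond 0.35 rad) before its start had dropped (value of joint screw above 0.35 rad and value of joint travel below 0.007 m).
It fails at once if the screw was pressed hard (over 50 N) on the thread's crests before its start had dropped (contact force between thread_end and anything else above 50 N and value of joint travel below 0.0065 m).
It fails at once if the screw was forced: more than 70 N on its thread (contact force between thread_end and anything else above 70 N).
It fails at once if a bystander was moved by more than 30 mm (distance of any of multimeter, saver_a, saver_b, dust_cap, driver, tape, tray from where it was at the start of the episode above 0.03 m).
It also fails if it takes over 72 s, if anything falls off the work surface, if the arm or the gripper's body presses on something with over 40 N, if the wrist force passes 120 N, or if a joint passes its speed limit or range.

ROBOT

A 6-joint arm with a two-finger parallel gripper is mounted at the origin on the work surface. World frame = base frame: x ahead of the robot, y to its left, z up, the work surface at z = 0. Lengths are in m, angles in rad, forces in N, time in s.
With the tool pointing down it reaches from about 0.425 to 0.95 m from the base axis. Payload 3.5 kg.
Tool frame: the origin (TCP) lies at the very end of the fingers, on their centre line; the grasp point (between the pads) lies 19 mm behind it; z points along the fingers, y is the direction in which the jaws open and shut (so a half turn about z gives the same grasp; the last joint's range is limited). The gripper opens to 85 mm and grips with 20 to 120 N. Pads are 22 mm wide; open, the fingers measure 114 mm over their backs; the gripper's body (76 mm by 85 mm) begins 54 mm behind the grasp point. The pads swing forward as they close: fully open they stand 13 mm farther back than shut.
Start: joints at [1.079, 0.286, 1.577, -0, 1.279, -0.15], TCP at [0.226, 0.636, 0.231] pointing down, gripper open.
Joint ranges: [-2.77, 2.77], [-0.9, 2.22], [0.21, 2.48], [-1.53, 4.67], [0.24, 2.81], [-2.84, 2.84]. Speed limits (rad/s): [2.79, 2.79, 3.14, 3.14, 3.14, 3.14].

INTERFACE

Orientations are given as a unit quaternion [x, y, z, w].
In Python, from plant import ctrl, imaging gives the robot as it stands.
- The arm moves only by the shell command python3 -m creep 'ROWS' [OPENING] [FORCE]. ROWS is JSON, one flat list of numbers, 4 for each row, row after row: the shift along the tool's x, y, z in units of 25 mm (1.0 is 25 mm), then the turn about the tool's z in units of 5 degrees (1.0 is 5 degrees). A call has 1 to 20 rows; each row is the pose to reach, as a shift and turn from the pose commanded when the call began, along the tool's axes at that moment; what a row does not reach only later rows make up. A row lasts 1/12 s, in which the tool goes at most 41.7 mm and 7.16 degrees, less where a joint would pass 70% of its speed; a pose out of reach is approached as far as the arm can. A call with a gripper value outside its range is refused whole. OPENING is the closure in counts, from 0 (fully open) to 255 (shut), set as the call begins (- or left out, the last holds). The fingers move at their own pace and stop on an object; FORCE is the grip in N (left out, the last holds). Time passes only in rows, so rows that repeat a pose let the fingers close. It gives the time, the measured TCP pose, the force and the opening at its end, in the units of the state.
- ctrl.get_state(): the state, without advancing time (a new reading comes with each control period).
- imaging.read_camera(name): name is "scene" or "side" or "wrist"; returns the picture (480x640x3 uint8, red, green, blue); there is no depth.
- imaging.camera_info(name): a dict with "intrinsics" (3x3 intrinsics, pixels), "distortion" ([k1, k2, p1, p2, k3] as OpenCV has them; the pictures are not rectified), "origin" and "attitude" of the camera in the world. Camera axes: x right, y down, z forward; pixel columns grow to the right and rows downward; lengths in m; the calibration is good to about 2 mm. A picture is of the moment at which its call begins: read the wrist's pose just before it. camera_info takes no time and is no camera call; for the wrist camera it gives the pose at the moment of the call.
- ctrl.sign_off(): hands the job in, once; it reports no verdict.
Trained networks look in the newest picture that a camera, given by its name, has taken for a name from the list of things; names that differ only in an ending like _2 or _b are one class to them, and where a whole thing is asked for, a point or a joint stands for the part that bears it (a point fixed in the world has none). Each returns a list of dicts, best first, with "p" (0 to 1); they miss things now and then, are a little off and sometimes report something else, mostly with a low value. They report only what shows in the picture. A call takes as long as a camera call. They do not tell look-alikes from the thing itself.
- imaging.silhouettes(camera, name): "mask" (480x640 bool, what is visible of it) and "uv" ([column, row] in pixels, amid what is visible of it).
The state is a dict: "time": time; "qpos": joint angles; "dq": joint speeds; "joint_efforts": joint torques, N m; "eef_pos": TCP position; "tcp_rot": TCP orientation; "contact_force": force on the tool from outside, world axes, zero at the start; "wrist_torque": the same for the moment, N m; "opening": opening from 0.0 (shut) to 1.0 (fully open).
Only numpy, scipy, OpenCV 4.12 (cv2) and the standard library are available. Lean on these libraries where they do the work, as an engineer would, in place of code of your own. Each camera call takes 0.05 s, during which the arm holds its last target.

## Working session

There is one attempt and no reset: what is moved stays moved. The work goes in short steps, Python scripts to look and compute and a shell command to move; the robot and the scene stay as the last step left them, time stands still between calls to the robot, and variables do not carry over. Pictures are saved under pics/ and viewed, and the job is handed in when it is done.

```bash
ls -la; mkdir -p pics; python3 - <<'E'
from plant import ctrl, imaging
import cv2
print(ctrl.get_state())
for c in ["scene","side","wrist"]:
    im=imaging.read_camera(c); cv2.imwrite(f"pics/{c}0.png",im[:,:,::-1])
    i=imaging.camera_info(c); print(c,i)
E
```

```text
total 12
drwxr-xr-x  3 agent agent 4096 Dec  7 14:00 .
drwxr-xr-x 23 root  root  4096 Dec  7 14:00 ..
drwxr-xr-x  2 agent agent 4096 Dec  7 14:00 pics
{'time': 0.0, 'qpos': array([ 1.07901655e+00,  2.87184926e-01,  1.57820396e+00,  2.75150278e-06,
        1.27857961e+00, -1.49973909e-01]), 'dq': array([-0.0006518 ,  0.00027615, -0.00044312, -0.00056655, -0.00039201,
        0.00078618]), 'joint_efforts': array([ 2.94270721e-04, -4.05983591e+01, -2.92626768e+01, -1.32032219e-04,
        5.79559404e-03, -6.13659651e-06]), 'eef_pos': array([0.2258906 , 0.6353763 , 0.22991974]), 'tcp_rot': array([ 1.70072471e-01,  9.85430842e-01, -1.12687242e-03, -3.75918295e-04]), 'contact_force': array([-0.67394925, -0.66566411,  0.11519292]), 'wrist_torque': array([ 0.0304623 ,  0.01691783, -0.05272317]), 'opening': 1.0008909906383647}
scene {'intrinsics': array([[496.65970867,   0.        , 316.34032126],
       [  0.        , 496.65970867, 239.29778791],
       [  0.        ,   0.        ,   1.        ]]), 'distortion': array([0.03361158, 0.        , 0.        , 0.        , 0.        ]), 'origin': a
[... 198 characters left out ...]
0.        , 460.98853913, 235.40212794],
       [  0.        ,   0.        ,   1.        ]]), 'distortion': array([-0.04180998,  0.        ,  0.        ,  0.        ,  0.        ]), 'origin': array([ 0.02104625, -0.68579813,  0.93994633]), 'attitude': array([ 0.8783504 , -0.29215124,  0.12397483, -0.35746115])}
wrist {'intrinsics': array([[354.48547685,   0.        , 321.08584633],
       [  0.        , 354.48547685, 244.17983641],
       [  0.        ,   0.        ,   1.        ]]), 'distortion': array([-0.03901116,  0.        ,  0.        ,  0.        ,  0.        ]), 'origin': array([0.15250003, 0.66130533, 0.37214999]), 'attitude': array([0.80718621, 0.56986984, 0.08836619, 0.12605637])}
```

View pics/scene0.png

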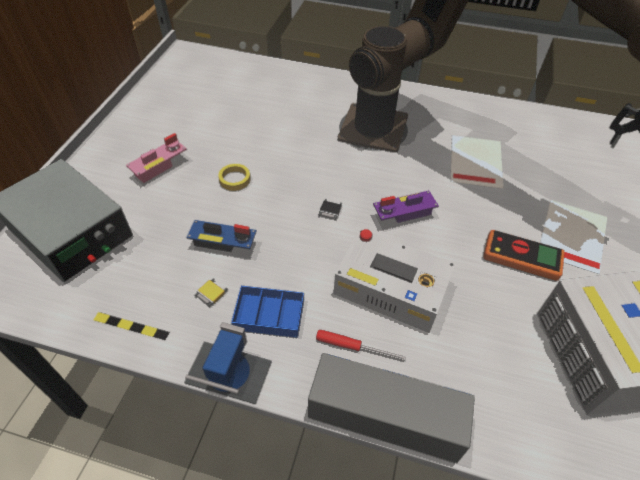

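View pics/side0.png

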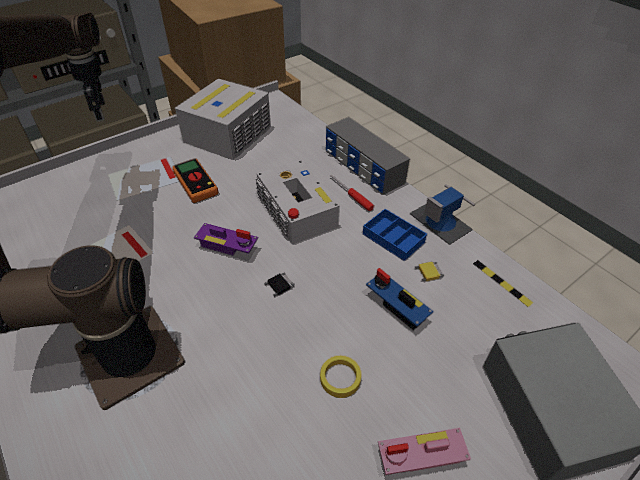

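View pics/wrist0.png

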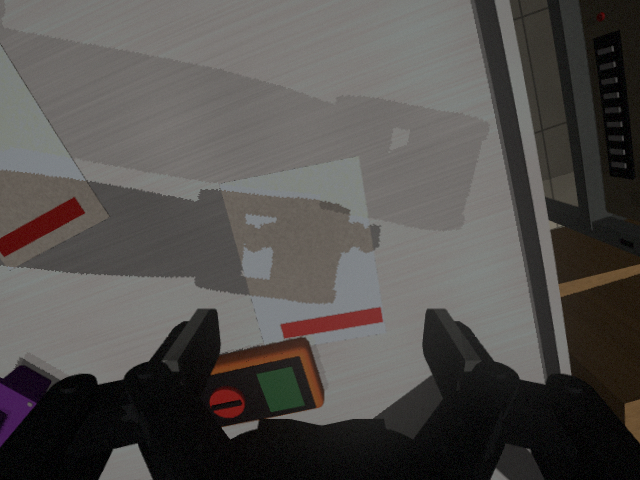

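Three pack-shaped things stand in the scene picture: pink at (157,157), purple at (406,208) and blue at (222,236). Only the blue one fits the description, with its blue cover plate, black rib and red wing. The unit is at (395,282), with its bay open and the bush at its +y end. I'll confirm this in a crop and fit the poses from the masks.

```bash
cat > h.py <<'E'
import numpy as np, cv2
from scipy.spatial.transform import Rotation as R
from scipy.optimize import minimize
from plant import ctrl, imaging
def cam(c):
    i=imaging.camera_info(c); return dict(K=i["intrinsics"],d=np.array(i["distortion"]),o=np.array(i["origin"]),R=R.from_quat(i["attitude"]).as_matrix())
def proj(C,P):
    rv=cv2.Rodrigues(C["R"].T)[0]; t=-C["R"].T@C["o"]
    return cv2.projectPoints(np.asarray(P,float).reshape(-1,3),rv,t,C["K"],C["d"])[0].reshape(-1,2)
def unproj(C,uv,z):
    n=cv2.undistortPoints(np.array(uv,float).reshape(-1,1,2),C["K"],C["d"]).reshape(-1,2)
    r=np.c_[n,np.ones(len(n))]@C["R"].T
    return C["o"]+r*((z-C["o"][2])/r[:,2:])
def box(x0,x1,y0,y1,z0,z1): return np.array([[x,y,z] for x in(x0,x1) for y in(y0,y1) for z in(z0,z1)])/1e3
def cyl(x,y,r,z0,z1): return np.array([[x+r*np.cos(a),y+r*np.sin(a),z] for a in np.linspace(0,6.28,24) for z in(z0,z1)])/1e3
PACK=[box(-22,22,-50,50,5,40),box(-19,19,-47,47,0,40),box(-30,30,-60,104,40,46),box(-7,7,-22,22,46,72),cyl(0,78,20,60,65),box(-5,5,59,97,65,87)]
UNIT=[box(-75,75,-115,125,0,85)]
def tf(P,p): # p x,y,yaw,z
    c,s=np.cos(p[2]),np.sin(p[2]); return P@np.array([[c,s,0],[-s,c,0],[0,0,1]])+[p[0],p[1],p[3] if len(p)>3 else 0]
def render(C,parts,p):
    m=np.zeros((480,640),np.uint8)
    for b in parts:
        h=cv2.convexHull(proj(C,tf(b,p)).astype(np.float32))
        cv2.fillConvexPoly(m,np.round(h*16).astype(np.int32),1,shift=4)
    return m>0
def fit(cams,masks,parts,p0,z=0):
    def cost(p):
        q=[p[0]/100,p[1]/100,p[2]/10,z]; t=0
        for C,m in zip(cams,masks):
            r=cv2.GaussianBlur(render(C,parts,q).astype(np.float32),(0,0),1.0); 
            t+=np.abs(r-cv2.GaussianBlur(m.astype(np.float32),(0,0),1.0)).sum()/m.sum()
        return t
    x0=np.array([p0[0]*100,p0[1]*100,p0[2]*10]); best=None
    for st in range(3):
        s=minimize(cost,x0,method="Nelder-Mead",options=dict(initial_simplex=np.vstack([x0]+[x0+d for d in np.eye(3)*([2,.7,.3][st])]),xatol=.002,fatol=1e-5,maxiter=250)); x0=s.x
    return x0/[100,100,10],s.fun
E
cat > m1.py <<'E'
from h import *
import pickle
out={}
for c in ["scene","side"]:
    im=imaging.read_camera(c); 
    for n in ["pack","unit","screw_wing","dust_cap"]:
        ds=imaging.silhouettes(c,n)
        out[c,n]=ds
        print(c,n,[(round(d["p"],2),np.round(d["uv"]).tolist(),int(d["mask"].sum())) for d in ds[:5]])
    cams=cam(c); out[c,"cam"]=cams; out[c,"im"]=im
pickle.dump(out,open("m1.pkl","wb"))
im=out["scene","im"]; a=cv2.resize(im[210:260,180:270],None,fx=6,fy=6,interpolation=2)[:,:,::-1]
cv2.imwrite("pics/crop1.png",a)
b=cv2.resize(im[240:330,330:460],None,fx=6,fy=6,interpolation=2)[:,:,::-1]
cv2.imwrite("pics/crop2.png",b)
E
python3 m1.py
```

```text
scene pack [(0.66, [218.0, 236.0], 1530), (0.62, [157.0, 160.0], 1360), (0.57, [404.0, 209.0], 1313), (0.56, [236.0, 172.0], 566), (0.33, [367.0, 236.0], 128)]
scene unit [(0.56, [392.0, 280.0], 7503)]
scene screw_wing [(0.61, [388.0, 203.0], 176), (0.54, [173.0, 143.0], 157), (0.51, [242.0, 227.0], 220)]
scene dust_cap [(0.3, [331.0, 210.0], 312), (0.16, [344.0, 342.0], 663)]
side pack [(0.93, [400.0, 300.0], 1641), (0.9, [421.0, 450.0], 2985), (0.78, [224.0, 237.0], 1267)]
side unit [(0.8, [300.0, 200.0], 4328)]
side screw_wing [(0.7, [242.0, 239.0], 168), (0.59, [397.0, 453.0], 399)]
side dust_cap []
```

View pics/crop1.png

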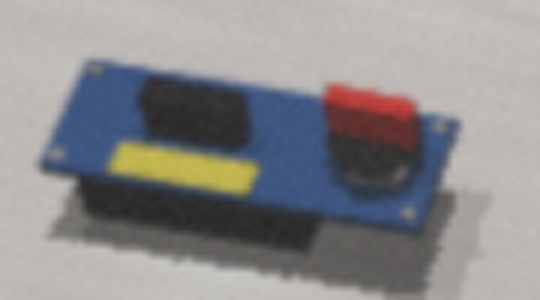

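View pics/crop2.png

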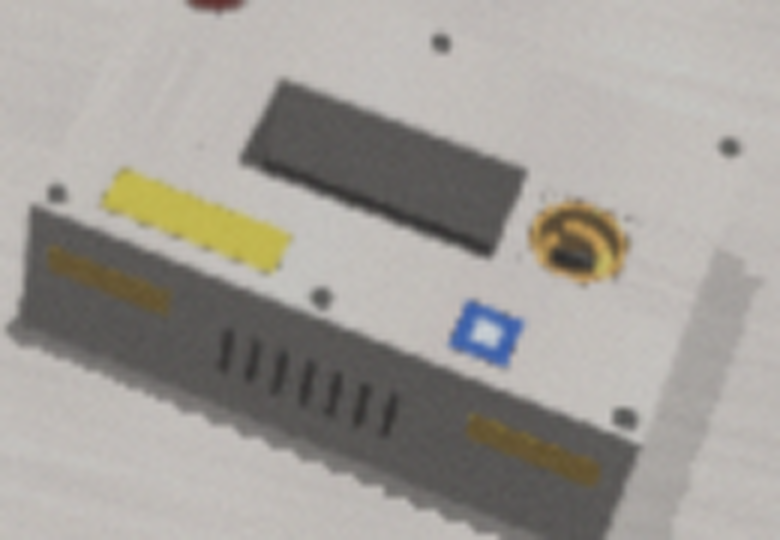

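```bash
cat > m2.py <<'E'
from h import *
import pickle
o=pickle.load(open("m1.pkl","rb"))
cs=[o[c,"cam"] for c in("scene","side")]
def near(c,n,uv): return min(o[c,n],key=lambda d:np.hypot(*(np.array(d["uv"])-uv)))["mask"]
S,D=cs
print("wing",unproj(S,[[242,226]],.087),unproj(D,[[382,271]],.087),"rib",unproj(S,[[212,229]],.072),unproj(D,[[410,293]],.072))
print("unit",unproj(S,[[395,268],[428,280]],.085),unproj(D,[[300,190],[286,175]],.085))
mp=[near("scene","pack",(220,236)),near("side","pack",(400,300))]
mu=[near("scene","unit",(395,280)),near("side","unit",(300,200))]
w=unproj(S,[[242,226]],.087)[0]; r=unproj(S,[[212,229]],.072)[0]
yaw=np.arctan2(-(w-r)[0],(w-r)[1])
P,f=fit(cs,mp,PACK,[r[0],r[1],yaw]); print("pack",P,f)
for i in(0,1): print(i,fit(cs[i:i+1],mp[i:i+1],PACK,P))
u=unproj(S,[[395,268]],.085)[0]; b=unproj(S,[[428,280]],.085)[0]
yu=np.arctan2(-(b-u)[0],(b-u)[1])
U,f=fit(cs,mu,UNIT,[u[0],u[1],yu]); print("unit",U,f)
for i in(0,1): print(i,fit(cs[i:i+1],mu[i:i+1],UNIT,U))
for c,C in zip(("scene","side"),cs):
    im=o[c,"im"].copy()[:,:,::-1].copy()
    for pp,p in((PACK,P),(UNIT+[box(-23,23,-51,51,85,85),cyl(0,78,15,85,85)],U)):
        for bx in pp:
            h=cv2.convexHull(proj(C,tf(bx,p)).astype(np.float32)); cv2.polylines(im,[np.round(h*16).astype(np.int32)],True,(0,255,0),1,shift=4)
    x0=180 if c=="scene" else 230; a=im[180:350,x0:x0+280] if c=="scene" else im[150:340,230:450]
    cv2.imwrite(f"pics/ov_{c}.png",cv2.resize(a,None,fx=2.8,fy=2.8,interpolation=2))
E
python3 m2.py
```

```text
wing [[ 0.57444262 -0.20863717  0.087     ]] [[ 0.57835621 -0.20688943  0.087     ]] rib [[ 0.59362493 -0.28150299  0.072     ]] [[ 0.59555901 -0.28831408  0.072     ]]
unit [[0.58817117 0.17283015 0.085     ]
 [0.59925331 0.25027867 0.085     ]] [[0.595457   0.16040875 0.085     ]
 [0.60194299 0.24193563 0.085     ]]
pack [ 0.58369762 -0.28917852  0.06766186] 0.19283970727544605
0 (array([ 0.58236488, -0.28720914,  0.05018671]), np.float64(0.07749613842933006))
1 (array([ 0.58515583, -0.28956129,  0.0815179 ]), np.float64(0.09074942096568403))
unit [ 0.58853458  0.16812423 -0.15523895] 0.11370166072990895
0 (array([ 0.58843127,  0.16809414, -0.15574032]), np.float64(0.04835947700997726))
1 (array([ 0.58949318,  0.17009221, -0.15511853]), np.float64(0.06000243097047929))
```

The crop confirms the blue cover, black rib and red wing. The other crop shows the unit with its bay open and the brass bush. Next I'll check the fit overlays.

View pics/ov_scene.png

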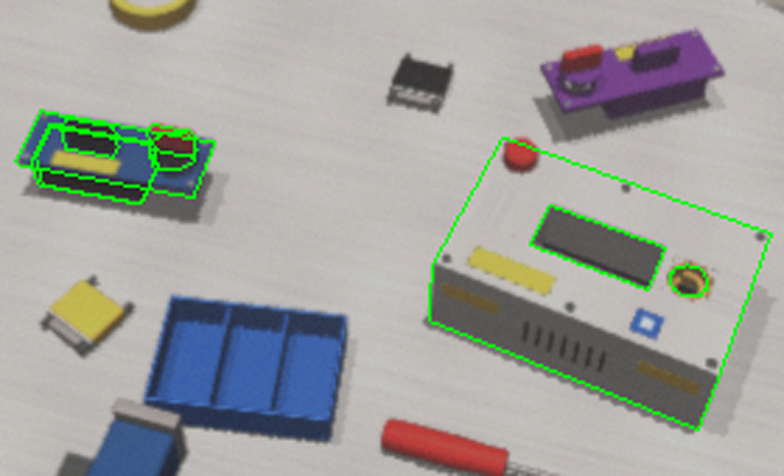

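View pics/ov_side.png

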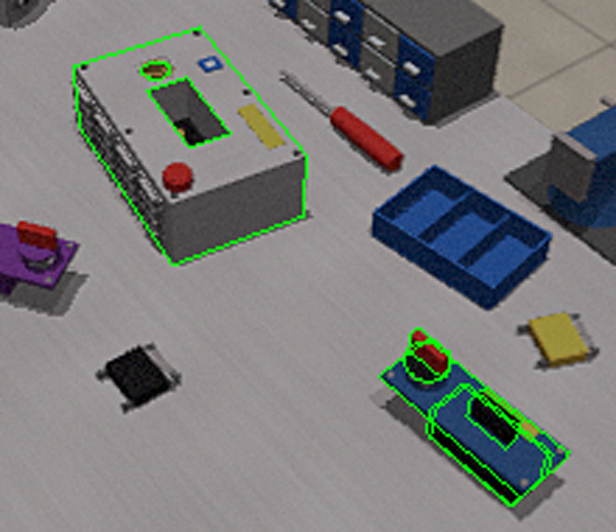

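The unit's fit is excellent, since the bay and bush outlines coincide with the picture. The pack's fit is coarse, so I'll refine it with the wrist camera from above and work out the move there now.

```bash
cat >> h.py <<'E'
def toolR(): return R.from_quat(ctrl.get_state()["tcp_rot"]).as_matrix()
def psi():
    y=toolR()[:,1]; return np.arctan2(y[1],y[0])
def units(target,psit=None):
    s=ctrl.get_state(); d=toolR().T@(np.array(target)-s["eef_pos"])
    t=None if psit is None else np.degrees(-(psit-psi()))/5
    return np.round(d/.025,2),(None if t is None else round(t,2))
E
python3 - <<'E'
from h import *
C=cam("wrist"); s=ctrl.get_state(); Rt=toolR()
for uv in [(320,150),(320,240),(320,300)]:
    for z in (.06,):
        print(uv,Rt.T@(unproj(C,[uv],z)[0]-s["eef_pos"]))
print("psi",psi())
# view: pack at pixel ~ (320,200) tool offset
E
```

```text
(320, 150) [ 0.06250874 -0.00124202  0.17134397]
(320, 240) [-0.01820411 -0.0012919   0.17134292]
(320, 300) [-0.07957081 -0.0013328   0.17134212]
psi 1.2290371179357693
```

```bash
python3 -m creep '[-15,-13.1,-0.5,7, -15,-13.1,-0.5,7, -15,-13.1,-0.5,7, -15,-13.1,-0.5,7, -15,-13.1,-0.5,7, -15,-13.1,-0.5,7, -15,-13.1,-0.5,7, -15,-13.1,-0.5,7, -15,-13.1,-0.5,7, -15,-13.1,-0.5,7, -15,-13.1,-0.5,7, -15,-13.1,-0.5,7, -26,-29.8,-0.4,13.4, -26,-29.8,-0.4,13.4, -26,-29.8,-0.4,13.4, -26,-29.8,-0.4,13.4, -26,-29.8,-0.4,13.4, -26,-29.8,-0.4,13.4, -26,-29.8,-0.4,13.4, -26,-29.8,-0.4,13.4]' 0
```

```text
time: 2.32
eef_pos: [0.5493, -0.1242, 0.2425]
tcp_rot: [0.686, 0.728, 0.0, 0.0]
contact_force: [1.0, 0.8, 0.7]
opening: 0.996
```

```bash
python3 - <<'E'
from h import *
print(psi(),units((.587,-.285,.24),.06))
E
```

```text
0.05927457242149837 (array([-6.51,  1.12,  0.1 ]), np.float64(-0.01))
```

```bash
python3 -m creep '[-6.5,1.1,0.1,0, -6.5,1.1,0.1,0, -6.5,1.1,0.1,0, -6.5,1.1,0.1,0, -6.5,1.1,0.1,0, -6.5,1.1,0.1,0]'
python3 - <<'E'
from h import *
import pickle
s=ctrl.get_state(); C=cam("wrist"); im=imaging.read_camera("wrist")
cv2.imwrite("pics/w1.png",im[:,:,::-1])
o={"C":C,"im":im,"s":s}
for n in("pack","pack_rib","screw_wing"):
    d=imaging.silhouettes("wrist",n); o[n]=d; print(n,[(round(x["p"],2),np.round(x["uv"]).tolist(),int(x["mask"].sum())) for x in d[:4]])
pickle.dump(o,open("w1.pkl","wb")); print(s["eef_pos"],psi(),s["dq"].round(3))
E
```

```text
time: 2.82
eef_pos: [0.586, -0.2846, 0.2389]
tcp_rot: [0.687, 0.727, 0.0, -0.001]
contact_force: [0.2, 0.2, 0.0]
opening: 1.0
pack [(0.81, [319.0, 188.0], 10907), (0.67, [130.0, 450.0], 98)]
pack_rib [(0.6, [135.0, 448.0], 100), (0.58, [318.0, 191.0], 10699)]
screw_wing [(0.86, [313.0, 135.0], 1758)]
[ 0.5860456  -0.28463884  0.23892514] 0.06113077809112274 [ 0.044 -0.04   0.04   0.012  0.01   0.004]
```

View pics/w1.png

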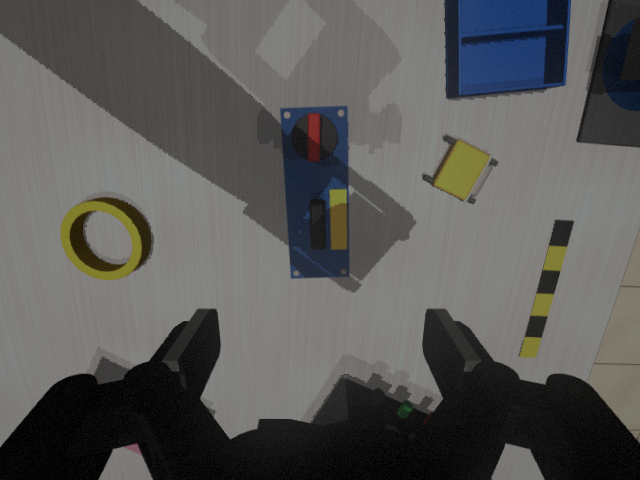

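The pack is in full view: plate corners near (280,107), (348,106), (350,277) and (291,278), rib top at (318,223), wing at (314,137). Now I'll fit its pose.

```bash
python3 - <<'E'
from h import *
import pickle
o=pickle.load(open("w1.pkl","rb")); C=o["C"]
m=o["pack"][0]["mask"]
P,f=fit([C],[m],PACK,[.583,-.287,.06]); print(P,f)
print("plate corners z.046",unproj(C,[(280,107),(348,106),(350,276),(291,278)],.046).round(4).tolist())
print("expected",tf(PACK[2],P)[1::2].round(4).tolist())
print("rib ctr",unproj(C,[(318,222)],.072), "wing",unproj(C,[(314,136)],.087))
im=o["im"][:,:,::-1].copy()
for bx in PACK:
    h=cv2.convexHull(proj(C,tf(bx,P)).astype(np.float32)); cv2.polylines(im,[np.round(h*16).astype(np.int32)],True,(0,255,0),1,shift=4)
cv2.imwrite("pics/w1o.png",cv2.resize(im[90:300,240:400],None,fx=3.5/1.25,fy=3.5/1.25,interpolation=2))
E
```

```text
[ 0.58281681 -0.28997157  0.09082738] 0.018961576883412747
plate corners z.046 [[0.5439, -0.1882, 0.046], [0.6041, -0.184, 0.046], [0.619, -0.3461, 0.046], [0.5589, -0.3517, 0.046]]
expected [[0.5584, -0.3524, 0.046], [0.5435, -0.1891, 0.046], [0.6181, -0.347, 0.046], [0.6033, -0.1837, 0.046]]
rib ctr [[ 0.5831439  -0.28481967  0.072     ]] wing [[ 0.57607426 -0.21088916  0.087     ]]
```

View pics/w1o.png

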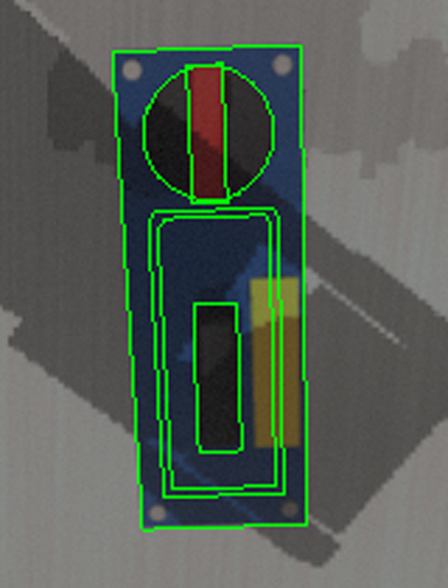

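The overlay is tight: pack at (0.583, -0.290), yaw 0.091.

```bash
python3 - <<'E'
from h import *
print(units((.5828,-.2900,.05),.0908))
E
```

```text
(array([-0.35, -0.16,  7.6 ]), np.float64(-0.34))
```

```bash
python3 -m creep '[-0.35,-0.16,1.5,-0.34, -0.35,-0.16,3,-0.34, -0.35,-0.16,4.5,-0.34, -0.35,-0.16,5.8,-0.34, -0.35,-0.16,6.7,-0.34, -0.35,-0.16,7.2,-0.34, -0.35,-0.16,7.5,-0.34, -0.35,-0.16,7.5,-0.34, -0.35,-0.16,7.5,-0.34]' 0
python3 - <<'E'
from h import *
print(psi(),units((.5828,-.2900,.05),.0908))
cv2.imwrite("pics/w2.png",imaging.read_camera("wrist")[:,:,::-1])
E
```

```text
time: 3.77
eef_pos: [0.5839, -0.2917, 0.0538]
tcp_rot: [0.675, 0.738, 0.0, 0.001]
contact_force: [0.6, 0.2, 0.4]
opening: 1.0
0.09003888597533265 (array([ 0.07, -0.04,  0.15]), np.float64(-0.01))
```

View pics/w2.png

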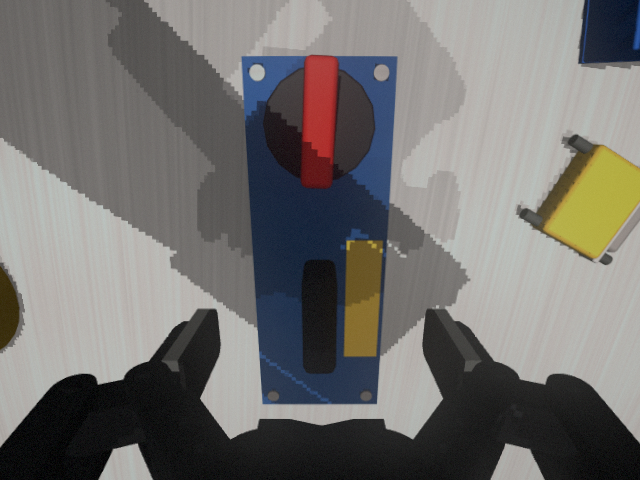

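The rib at (319,317) is midway between the fingers at columns 217 and 425. I'll lower slightly and grip.

```bash
python3 -m creep '[0,0,0.1,0, 0,0,0.1,0, 0,0,0.1,0, 0,0,0.1,0, 0,0,0.1,0, 0,0,0.1,0, 0,0,0.1,0, 0,0,0.1,0, 0,0,0.1,0, 0,0,0.1,0]' 255 80
python3 - <<'E'
from h import *
s=ctrl.get_state(); print(s["eef_pos"],s["opening"],s["contact_force"])
E
```

```text
time: 4.65
eef_pos: [0.5832, -0.2919, 0.0501]
tcp_rot: [0.675, 0.738, 0.0, 0.001]
contact_force: [0.4, -0.2, 1.5]
opening: 0.146
[ 0.58317665 -0.29190428  0.05010389] 0.14618098164253004 [ 0.39671573 -0.18526778  1.46153081]
```

```bash
python3 -m creep '[0,0,-0.2,0, 0,0,-0.6,0, 0,0,-1.4,0, 0,0,-2.8,0, 0,0,-4.2,0, 0,0,-5.4,0, 0,0,-6,0, 0,0,-6,0, 0,0,-6,0]'
python3 - <<'E'
from h import *
import pickle
s=ctrl.get_state(); C=cam("wrist"); im=imaging.read_camera("wrist")
cv2.imwrite("pics/w3.png",im[:,:,::-1])
print(s["eef_pos"],psi(),s["opening"],s["contact_force"])
d=imaging.silhouettes("wrist","pack"); print([(x["p"],x["uv"],x["mask"].sum()) for x in d[:3]])
print(units((.5885,.168,.2),-.155))
E
```

```text
time: 5.4
eef_pos: [0.5827, -0.2914, 0.1999]
tcp_rot: [0.675, 0.738, -0.0, 0.0]
contact_force: [0.3, -0.0, -5.4]
opening: 0.147
[ 0.5826621  -0.29135946  0.19988945] 0.08937292771709772 0.14678597870007726 [ 0.29183362 -0.04573741 -5.37591807]
[(0.82, [56.8, 420.5], np.int64(2993)), (0.78, [322.7, 187.3], np.int64(40541))]
(array([18.24,  1.92, -0.08]), np.float64(2.8))
```

View pics/w3.png

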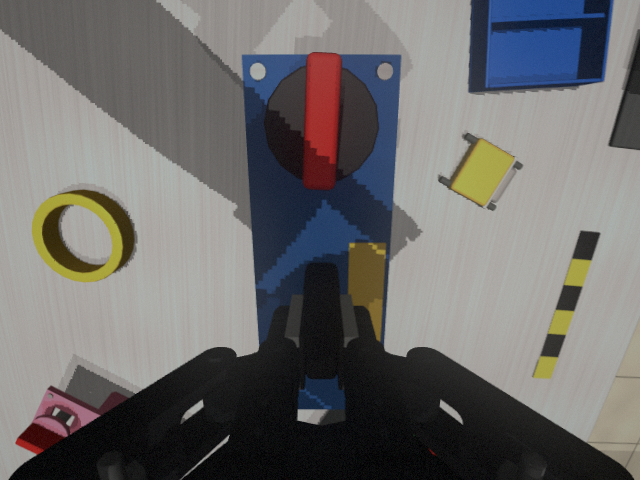

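The pack is lifted and hangs level. Next I'll measure its pose in the hand and compare it with the grasp estimate.

```bash
python3 - <<'E'
from h import *
s=ctrl.get_state(); C=cam("wrist"); dz=s["eef_pos"][2]-.0501
P=unproj(C,[(243,55.5),(400.5,54.5)],.046+dz)
print(P, np.linalg.norm(P[0]-P[1]))
mid=P.mean(0)[:2]; v=(P[1]-P[0])[:2]; yaw=np.arctan2(v[1],v[0]); org=mid-0.104*np.array([-np.sin(yaw),np.cos(yaw)])
print("yaw",yaw,"org",org)
yaw=psi(); org2=mid-0.104*np.array([-np.sin(yaw),np.cos(yaw)])
# edges left/right: points lower
L=unproj(C,[(260,335),(385,335),(251,190),(394,190)],.046+dz); print(L[:,:2], np.linalg.norm(L[0]-L[1]),np.linalg.norm(L[2]-L[3]))
for a,b in((0,P[0]),(1,P[1])):
    w=b-L[a]; print("edge yaw",np.arctan2(-w[0],w[1]))
print("psi",psi(),"org2",org2,"tcp",s["eef_pos"])
r=np.array(s["eef_pos"][:2]); 
cc,ss=np.cos(yaw),np.sin(yaw)
print("org in tool-yaw frame rel TCP", np.array([[cc,ss],[-ss,cc]])@(org2-r))
E
```

```text
[[ 0.54257113 -0.18857105  0.19238599]
 [ 0.60132137 -0.1829796   0.19238599]] 0.059015720015332875
yaw 0.09488741973629723 org [ 0.58179974 -0.28930749]
[[ 0.55365343 -0.3072549 ]
 [ 0.61246144 -0.30184203]
 [ 0.54738097 -0.23901752]
 [ 0.60630295 -0.23368428]] 0.059056598321539845 0.05916285456713381
edge yaw 0.09310664524549962
edge yaw 0.09344940883025088
psi 0.08931494783847893 org2 [ 0.58122266 -0.28936079] tcp [ 0.58131876 -0.29047498  0.19648599]
org in tool-yaw frame rel TCP [3.66588468e-06 1.11832674e-03]
```

```bash
python3 - <<'E'
from h import *
y=-.158
print(ctrl.get_state()["eef_pos"],units((.5885+.0015*np.sin(y),.1682-.0015*np.cos(y),.2),y))
E
```

```text
[ 0.58131876 -0.29047498  0.19648599] (array([18.19,  1.91, -0.08]), np.float64(2.83))
```

```bash
python3 -m creep '[0.5,0.05,-0.1,0, 1.5,0.1,-0.1,0.3, 2.8,0.3,-0.1,0.6, 4.2,0.45,-0.1,0.9, 5.6,0.6,-0.1,1.2, 7,0.75,-0.1,1.5, 8.4,0.9,-0.1,1.8, 9.8,1.05,-0.1,2, 11.2,1.2,-0.1,2.3, 12.6,1.35,-0.1,2.6, 14,1.5,-0.1,2.8, 15.4,1.65,-0.1,2.83, 16.6,1.75,-0.1,2.83, 17.6,1.85,-0.1,2.83, 18.1,1.9,-0.1,2.83, 18.19,1.91,-0.1,2.83, 18.19,1.91,-0.1,2.83, 18.19,1.91,-0.1,2.83, 18.19,1.91,-0.1,2.83]'
cat > look.py <<'E'
from h import *
import pickle,sys
t=sys.argv[1]
o={}
for c in("wrist","scene","side"):
    o[c,"s"]=ctrl.get_state(); o[c,"C"]=cam(c); o[c,"im"]=imaging.read_camera(c); cv2.imwrite(f"pics/{t}_{c}.png",o[c,"im"][:,:,::-1])
pickle.dump(o,open(t+".pkl","wb"))
s=ctrl.get_state(); print(s["eef_pos"],psi(),s["opening"],s["contact_force"],s["time"])
E
python3 look.py h1; python3 - <<'E'
import cv2
a=cv2.imread("pics/h1_scene.png")[170:350,310:490]; b=cv2.imread("pics/h1_side.png")[110:290,220:400]
cv2.imwrite("pics/h1_ab.png",cv2.resize(cv2.hconcat([a,b]),None,fx=2.2,fy=2.2,interpolation=2))
E
```

```text
time: 7.08
eef_pos: [0.5898, 0.1643, 0.2017]
tcp_rot: [0.761, 0.649, -0.001, -0.0]
contact_force: [-0.1, -0.7, -5.4]
opening: 0.142
[0.59003504 0.16442761 0.20216185] -0.15937484582774894 0.14527630604029218 [-0.19244104 -0.04492469 -3.83139942] 7.2333
```

View pics/h1_wrist.png

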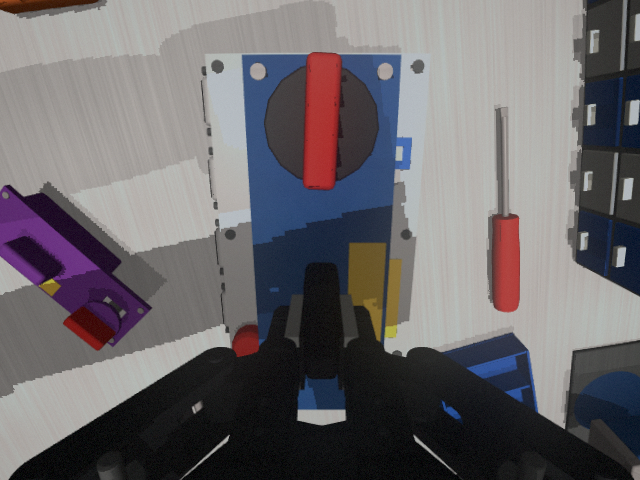

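View pics/h1_ab.png

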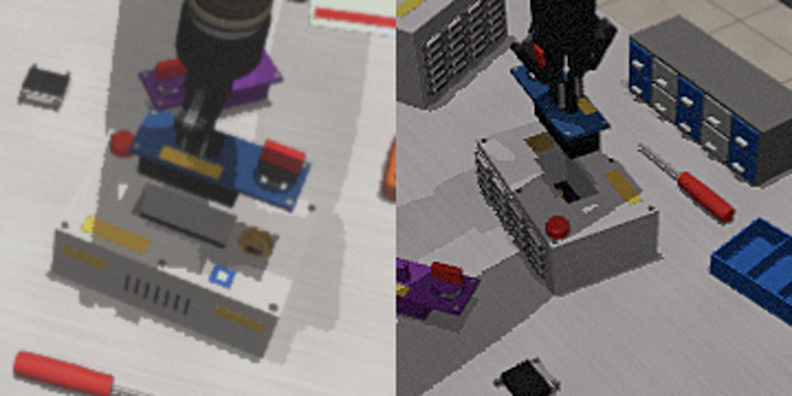

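The wrist picture shows both the plate, with corners at (243,55) and (400,55), and the unit's +y corners at (205,53) and (430,55). That lets me measure one against the other in a single image.

```bash
python3 - <<'E'
import cv2
a=cv2.imread("pics/h1_wrist.png")[30:360,190:440]
b=cv2.resize(a,None,fx=2.4,fy=2.4*0.75,interpolation=2)
cv2.imwrite("pics/h1_wz.png",cv2.resize(cv2.imread("pics/h1_wrist.png")[40:140,190:450],None,fx=3,fy=3,interpolation=2))
cv2.imwrite("pics/h1_wz2.png",cv2.resize(cv2.imread("pics/h1_wrist.png")[200:400,190:450],None,fx=3,fy=3,interpolation=2))
E
```

```text
(no output)
```

View pics/h1_wz.png

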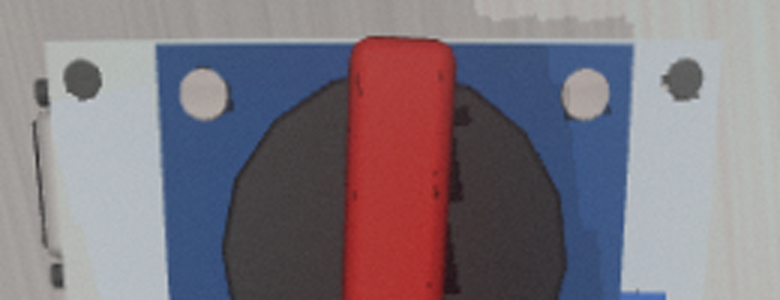

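View pics/h1_wz2.png

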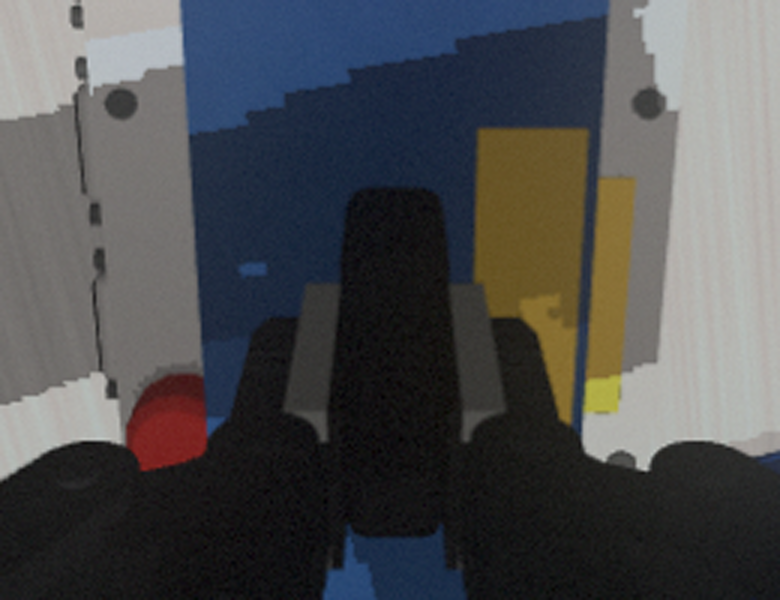

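```bash
python3 - <<'E'
from h import *
import pickle
o=pickle.load(open("h1.pkl","rb")); C=o["wrist","C"]; s=o["wrist","s"]
print("tcp",s["eef_pos"])
U=unproj(C,[(205.3,54),(429.7,53.3),(415.3,238.3),(409.3,320.7),(217.2,66),(418,66),(230.3,234.5),(406,234.2),(397,353.5)],.085)[:,:2]
print("unit width",np.linalg.norm(U[0]-U[1]))
v=U[1]-U[0]; print("yaw top",np.arctan2(v[1],v[0]), "bolts",np.arctan2(*(U[5]-U[4])[::-1]),np.arctan2(*(U[7]-U[6])[::-1]))
w=U[1]-U[3]; print("yaw right",np.arctan2(-w[0],w[1])); w=(U[4]+U[5]-U[6]-U[7]); yu=np.arctan2(-w[0],w[1]);print("centreline",yu)
w=(U[5]-U[8]); print("bolts right", np.arctan2(-w[0],w[1]))
c=(U[0]+U[1])/2; org=c-.125*np.array([-np.sin(yu),np.cos(yu)]); print("unit org",org,"prior .5885 .1682 -.155")
for z in(.196,.198,.200):
    P=unproj(C,[(242,54.6),(401.3,54.5),(257.7,323.3),(384,346.7)],z)[:,:2]
    v=P[1]-P[0]; y=np.arctan2(v[1],v[0]); l=P[0]-P[2]; r=P[1]-P[3]
    yy=psi()+.004; e=P[:2].mean(0)-.104*np.array([-np.sin(yy),np.cos(yy)])
    print(z,np.linalg.norm(v),y,np.arctan2(-l[0],l[1]),np.arctan2(-r[0],r[1]),e)
E
```

```text
tcp [0.5897527  0.16430854 0.2016946 ]
unit width 0.14862096221698473
yaw top -0.1564329993742657 bolts -0.15924444625811002 -0.15700789227517603
yaw right -0.15398107076538559
centreline -0.15809085598171296
bolts right -0.1579378874959739
unit org [0.58775213 0.16696423] prior .5885 .1682 -.155
0.196 0.06013296355009035 -0.1582392856199556 -0.1594017427778187 -0.15762838727930809 [0.59049483 0.16563367]
0.198 0.059317733204790585 -0.15823928561995643 -0.15940174277781935 -0.15762838727930778 [0.59043233 0.16525867]
0.2 0.05850250285949093 -0.15823928561995604 -0.15940174277781904 -0.15762838727930836 [0.59036984 0.16488366]
```

```bash
python3 - <<'E'
from h import *
print(units((.5876,.1662,.145)))
E
```

```text
(array([ 0.06, -0.11,  2.29]), None)
```

```bash
python3 -m creep '[0.06,-0.11,0.6,0, 0.06,-0.11,1.3,0, 0.06,-0.11,1.9,0, 0.06,-0.11,2.2,0, 0.06,-0.11,2.3,0, 0.06,-0.11,2.3,0, 0.06,-0.11,2.3,0, 0.06,-0.11,2.3,0]'
python3 look.py h2; python3 - <<'E'
import cv2
cv2.imwrite("pics/h2_wz.png",cv2.resize(cv2.imread("pics/h2_wrist.png")[0:240,160:480],None,fx=2.5,fy=2.5,interpolation=2))
E
```

```text
time: 7.9
eef_pos: [0.5884, 0.1675, 0.1462]
tcp_rot: [0.761, 0.649, 0.001, 0.001]
contact_force: [0.1, 0.0, -5.5]
opening: 0.144
[0.58799714 0.16764871 0.1457751 ] -0.15760706359693352 0.14207591632873143 [-0.09525856  0.36401574 -4.78561131] 8.05
```

View pics/h2_wz.png

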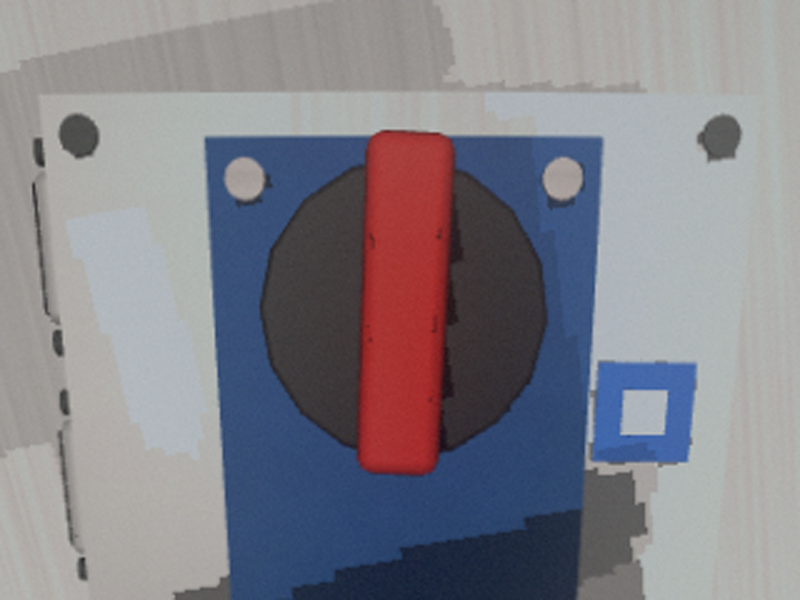

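View pics/h2_wrist.png

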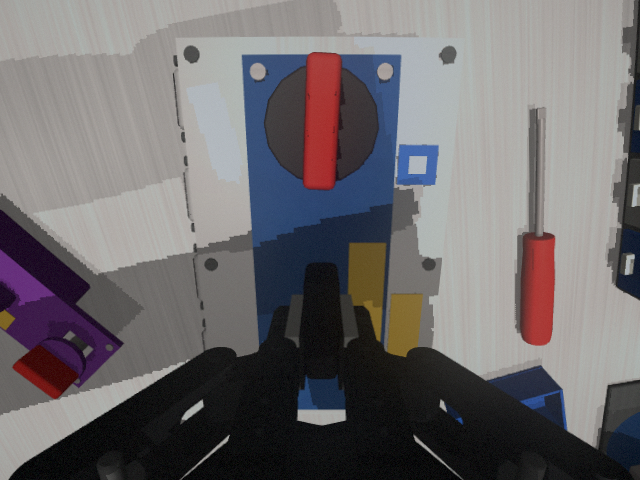

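```bash
python3 - <<'E'
from h import *
import pickle
o=pickle.load(open("h2.pkl","rb")); C=o["wrist","C"]; s=o["wrist","s"]
print("tcp",s["eef_pos"])
for zu in (.085,.083):
    U=unproj(C,[(176,37.6),(463.2,37.2),(191.2,54),(448.8,54.2),(211,264.5),(429,264.3)],zu)[:,:2]
    w=(U[2]+U[3]-U[4]-U[5]); yu=np.arctan2(-w[0],w[1]); v=U[1]-U[0]
    org=(U[0]+U[1])/2-.125*np.array([-np.sin(yu),np.cos(yu)])
    Rz=np.array([[np.cos(yu),np.sin(yu)],[-np.sin(yu),np.cos(yu)]])
    print("unit w",np.linalg.norm(v),"yaw",np.arctan2(v[1],v[0]),yu,"org",org, "bolt mids in unit frame",(Rz@((U[2]+U[3])/2-org)).round(4),(Rz@((U[4]+U[5])/2-org)).round(4))
    for z in(.1405,.142):
        P=unproj(C,[(242,54.8),(400.8,54.8)],z)[:,:2]; v=P[1]-P[0]
        e=P.mean(0)-.104*np.array([-np.sin(yu),np.cos(yu)])
        print(z,np.linalg.norm(v),np.arctan2(v[1],v[0]),e,"rel unit frame mm",Rz@(e-org)*1e3)
E
```

```text
tcp [0.5883941  0.16752723 0.14623851]
unit w 0.14826874451459598 yaw -0.15571879772822364 -0.1584965414829501 org [0.587659   0.16732486] bolt mids in unit frame [0.0002 0.117 ] [ 0.0002 -0.    ]
0.1405 0.060026093043990925 -0.15689684248832164 [0.58860418 0.16892263] rel unit frame mm [0.68114814 1.72691876]
0.142 0.05941630457448512 -0.15689684248832167 [0.58855312 0.16864049] rel unit frame mm [0.67526023 1.44026528]
unit w 0.14972839610461733 yaw -0.155718797728224 -0.15849654148294948 org [0.58773181 0.16778669] bolt mids in unit frame [0.0002 0.1169] [ 0.0002 -0.0013]
0.1405 0.060026093043990925 -0.15689684248832164 [0.58860418 0.16892263] rel unit frame mm [0.68214793 1.25939163]
0.142 0.05941630457448512 -0.15689684248832167 [0.58855312 0.16864049] rel unit frame mm [0.67626001 0.97273815]
```

```bash
python3 -m creep '[-0.04,-0.02,0,0, -0.04,-0.02,0.1,0, -0.04,-0.02,0.3,0, -0.04,-0.02,0.45,0, -0.04,-0.02,0.6,0, -0.04,-0.02,0.75,0, -0.04,-0.02,0.85,0, -0.04,-0.02,0.85,0, -0.04,-0.02,0.85,0]'
python3 -c "
from h import *
s=ctrl.get_state();print(s['eef_pos'],s['contact_force'],s['wrist_torque'],psi())"
```

```text
time: 8.8
eef_pos: [0.5866, 0.1666, 0.1231]
tcp_rot: [0.761, 0.649, -0.0, -0.0]
contact_force: [-0.2, -0.4, -5.2]
opening: 0.149
[0.58661101 0.16659504 0.12308876] [-0.16913414 -0.36314521 -5.24727138] [-0.11168869  0.00813973  0.00875796] -0.15765826570031516
```

No contact force, and the foot is already 12 mm inside the bay. I'll continue down.

```bash
python3 -m creep '[0,0,0.2,0, 0,0,0.4,0, 0,0,0.6,0, 0,0,0.8,0, 0,0,0.95,0, 0,0,1.05,0, 0,0,1.1,0, 0,0,1.1,0, 0,0,1.1,0]'
python3 -c "
from h import *
s=ctrl.get_state();print(s['eef_pos'],s['contact_force'],s['wrist_torque'],psi())"
```

```text
time: 9.55
eef_pos: [0.5866, 0.1666, 0.0959]
tcp_rot: [0.761, 0.649, -0.0, -0.0]
contact_force: [-0.1, -0.3, -5.2]
opening: 0.146
[0.58662287 0.16664691 0.09585058] [-0.05260783 -0.32784132 -5.17658904] [-0.12643384 -0.0944437  -0.00334488] -0.15757613593033606
```

```bash
python3 -m creep '[0,0,0.05,0, 0,0,0.1,0, 0,0,0.1,0, 0,0,0.1,0]'
python3 -c "
from h import *
s=ctrl.get_state();print(s['eef_pos'],s['contact_force'],s['wrist_torque'],psi())"
```

```text
time: 9.88
eef_pos: [0.587, 0.1667, 0.0951]
tcp_rot: [0.761, 0.649, 0.0, 0.0]
contact_force: [-4.4, -1.2, 5.6]
opening: 0.146
[0.58696892 0.16671658 0.09506719] [-4.44190853 -1.16917354  5.57216929] [-0.19044172  0.75925286  0.05966951] -0.15749231045280632
```

It has seated: the force turned to +5.6 N at the expected height of 0.0951. Now I'll release, rise and look.

```bash
python3 -m creep '[0,0,0.05,0, 0,0,0.05,0, 0,0,0.05,0, 0,0,0.05,0, 0,0,-0.5,0, 0,0,-1.5,0, 0,0,-3,0, 0,0,-4,0, 0,0,-4,0, 0,0,-4,0]' 0
python3 look.py h3; python3 - <<'E'
import cv2
a=cv2.imread("pics/h3_scene.png")[210:350,310:490]; b=cv2.imread("pics/h3_side.png")[130:270,220:400]
cv2.imwrite("pics/h3_ab.png",cv2.resize(cv2.hconcat([a,b]),None,fx=2.2,fy=2.2,interpolation=2))
E
```

```text
time: 10.72
eef_pos: [0.5884, 0.1669, 0.1972]
tcp_rot: [0.761, 0.649, 0.003, 0.002]
contact_force: [0.1, 0.6, -0.3]
opening: 1.001
[0.5857517  0.16652317 0.19192633] -0.1576638291825533 0.9974503016419463 [ 1.11706396 -0.16827974  0.53740858] 10.8667
```

View pics/h3_wrist.png

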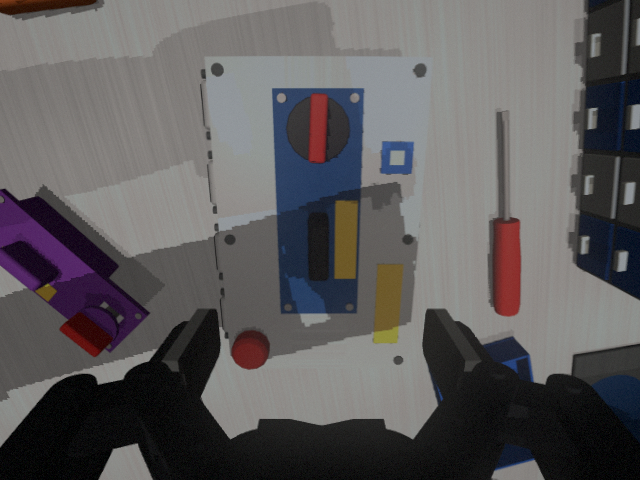

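View pics/h3_ab.png

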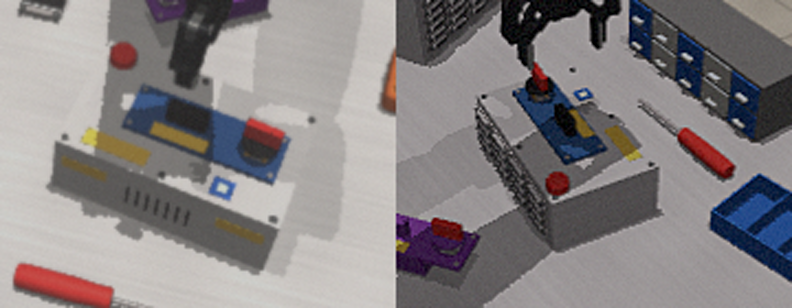

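The pack is seated flat in the bay, with the dust cap at (250,350) undisturbed. Next I'll measure the wing.

```bash
python3 - <<'E'
from h import *
import pickle
o=pickle.load(open("h3.pkl","rb")); C=o["wrist","C"]; im=o["wrist","im"].astype(int)
m=((im[...,0]>110)&(im[...,1]<80)&(im[...,2]<80)); m[:85]=0; m[175:]=0; m[:,:295]=0; m[:,345:]=0
ys,xs=np.nonzero(m); print(len(xs),xs.min(),xs.max(),ys.min(),ys.max())
rc=cv2.minAreaRect(np.c_[xs,ys].astype(np.float32)); print(rc)
# top-face fit: project wing box at angle
for z in(.130,.132):
    # fit wing box silhouette
    W=[box(-5,5,-19,19,z*1e3-22,z*1e3)]
    p,f=fit([C],[m],W,[.5994,.2452,-.157]); print(z,p,f)
# same using neural mask
d=imaging.silhouettes("wrist","screw_wing"); print([(x["p"],x["uv"],x["mask"].sum()) for x in d[:2]])
cv2.imwrite("pics/wing.png",cv2.resize(o["wrist","im"][80:180,260:380,::-1],None,fx=6,fy=6,interpolation=2))
P=unproj(C,[(273,88.5),(364,88.5)],.091)[:,:2]; yu=-.1577
print("pack", np.linalg.norm(P[0]-P[1]),P.mean(0)-.104*np.array([-np.sin(yu),np.cos(yu)]),np.arctan2(*(P[1]-P[0])[::-1]))
print(ctrl.get_state()["eef_pos"],units((.5994,.2452,.14)))
E
```

```text
1021 309 326 94 161
((317.52288818359375, 127.40472412109375), (15.450116157531738, 67.25796508789062), 2.2025980949401855)
0.13 [ 0.59924279  0.24479007 -0.23242434] 0.30166503428011754
0.132 [ 0.59911965  0.24485924 -0.1657266 ] 0.2997061704211557
[(0.9, [91.0, 329.0], np.int64(2042)), (0.7, [318.6, 126.1], np.int64(3318))]
pack 0.059095194752959754 [0.58746291 0.16757813] -0.15678780344060603
[0.58561175 0.16650443 0.19152421] (array([3.2 , 0.06, 2.06]), None)
```

View pics/wing.png

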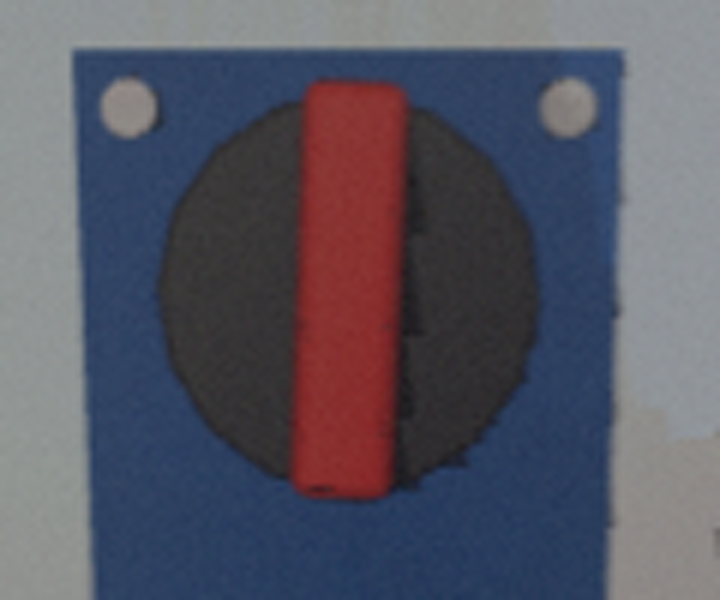

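```bash
python3 - <<'E'
from h import *
import pickle
o=pickle.load(open("h3.pkl","rb")); C=o["wrist","C"]
for z in(.130,.132):
    P=unproj(C,[(310.5,93.8),(327.8,94.2),(325.7,163),(308.7,162.2)],z)[:,:2]
    a=(P[0]+P[1])/2-(P[2]+P[3])/2; print(P.mean(0),"len",np.linalg.norm(a),"w",np.linalg.norm(P[0]-P[1]),"yaw",np.arctan2(-a[0],a[1]))
E
```

```text
[0.59950789 0.24492656] len 0.03706554778739029 w 0.009502391351745024 yaw -0.18919987345497957
[0.59950731 0.24490925] len 0.036711130640880135 w 0.009411530414056265 yaw -0.18919987345497716
```

Wing at (0.5995, 0.2449), yaw -0.19, so the screw sits at about +0.03 rad, as stated. I'll go over it.

```bash
python3 - <<'E'
from h import *
print(ctrl.get_state()["eef_pos"],units((.5995,.2449,.16),-.19))
E
```

```text
[0.58561175 0.16650443 0.19152421] (array([3.19, 0.06, 1.26]), np.float64(0.37))
```

```bash
python3 -m creep '[1,0.02,0,0.37, 2.2,0.04,0.2,0.37, 3,0.06,0.6,0.37, 3.2,0.06,1,0.37, 3.2,0.06,1.25,0.37, 3.2,0.06,1.25,0.37, 3.2,0.06,1.25,0.37, 3.2,0.06,1.25,0.37]' 0
python3 - <<'E'
from h import *
cv2.imwrite("pics/w5.png",imaging.read_camera("wrist")[:,:,::-1])
print(ctrl.get_state()["eef_pos"],psi(),units((.5995,.2449,.114),-.19),ctrl.get_state()["contact_force"])
E
```

```text
time: 11.58
eef_pos: [0.6009, 0.2444, 0.1622]
tcp_rot: [0.771, 0.636, -0.0, 0.0]
contact_force: [0.1, -0.5, 0.0]
opening: 1.003
[0.6011386  0.24446395 0.16273415] -0.19118616020421395 (array([ 0.  , -0.07,  1.95]), np.float64(-0.01)) [-0.42042232 -0.10565996 -0.25678358]
```

View pics/w5.png

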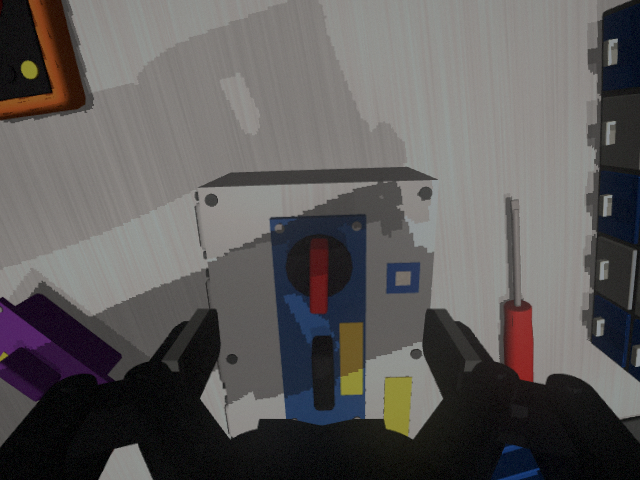

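The wing at (318,275) sits between the fingers, parallel to the pads. I'll descend.

```bash
python3 -m creep '[0,-0.07,0.5,0, 0,-0.07,1,0, 0,-0.07,1.5,0, 0,-0.07,1.8,0, 0,-0.07,1.9,0, 0,-0.07,1.9,0, 0,-0.07,1.9,0]' 0
python3 - <<'E'
from h import *
cv2.imwrite("pics/w6.png",imaging.read_camera("wrist")[:,:,::-1])
print(ctrl.get_state()["eef_pos"],psi(),units((.5995,.2449,.113),-.19),ctrl.get_state()["contact_force"])
E
```

```text
time: 12.22
eef_pos: [0.5991, 0.2458, 0.1144]
tcp_rot: [0.771, 0.637, -0.0, -0.0]
contact_force: [1.1, 0.8, 0.4]
opening: 1.004
[0.59946604 0.24587986 0.11506763] -0.18991243159608615 (array([-0.04,  0.01,  0.08]), np.float64(0.0)) [-1.37260404 -0.67316886  0.21098159]
```

View pics/w6.png

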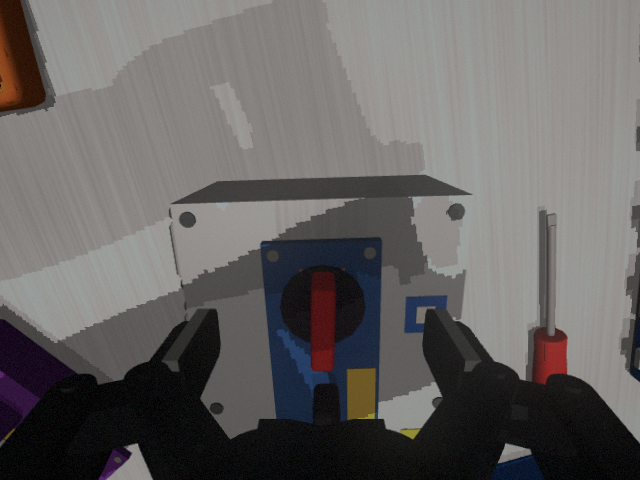

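```bash
python3 -m creep '[-0.03,0,0.04,0, -0.03,0,0.04,0, -0.03,0,0.04,0, -0.03,0,0.04,0, -0.03,0,0.04,0, -0.03,0,0.04,0, -0.03,0,0.04,0, -0.03,0,0.04,0, -0.03,0,0.04,0, -0.03,0,0.04,0]' 255 40
python3 - <<'E'
from h import *
s=ctrl.get_state()
print(s["eef_pos"],psi(),s["contact_force"],s["wrist_torque"],s["opening"])
E
```

```text
time: 13.1
eef_pos: [0.599, 0.245, 0.1139]
tcp_rot: [0.771, 0.637, 0.0, 0.0]
contact_force: [0.2, 0.2, 1.6]
opening: 0.108
[0.59902449 0.24504708 0.11393294] -0.18992237919877986 [0.19272534 0.17290942 1.61288233] [0.00132835 0.07764188 0.00085468] 0.10764414478102953
```

Gripped, opening 0.108. Now I'll press down in small steps until the lugs rest on the crests.

```bash
python3 -m creep '[0,0,0.05,0, 0,0,0.08,0, 0,0,0.1,0, 0,0,0.1,0]'; python3 -m creep '[0,0,0.03,0, 0,0,0.03,0, 0,0,0.03,0]'
```

```text
time: 13.43
eef_pos: [0.599, 0.245, 0.1112]
tcp_rot: [0.771, 0.637, 0.0, 0.0]
contact_force: [-0.8, -0.2, 1.6]
opening: 0.105
time: 13.68
eef_pos: [0.599, 0.245, 0.1105]
tcp_rot: [0.771, 0.637, 0.0, 0.0]
contact_force: [-0.0, -0.1, 2.2]
opening: 0.106
```

```bash
python3 -m creep '[0,0,0.04,0, 0,0,0.04,0, 0,0,0.04,0]'; python3 -m creep '[0,0,0.03,0, 0,0,0.03,0, 0,0,0.03,0]'
```

```text
time: 13.93
eef_pos: [0.599, 0.245, 0.1102]
tcp_rot: [0.771, 0.637, 0.0, 0.0]
contact_force: [-1.4, -0.3, 4.6]
opening: 0.108
time: 14.18
eef_pos: [0.5991, 0.2451, 0.1101]
tcp_rot: [0.771, 0.637, 0.0, 0.0]
contact_force: [-3.1, -0.7, 7.6]
opening: 0.102
```

The lugs rest on the crests (travel about 3.9 mm, 7.6 N in all). Next I'll turn backward in small chunks, watching height and force.

```bash
python3 -m creep '[0,0,0.04,-0.5, 0,0,0.04,-1.2, 0,0,0.04,-2, 0,0,0.04,-2.8, 0,0,0.04,-3.5, 0,0,0.04,-4, 0,0,0.04,-4]'; python3 -c "
from h import *
s=ctrl.get_state();print(s['eef_pos'],psi(),s['wrist_torque'])"
```

```text
time: 14.77
eef_pos: [0.6001, 0.2445, 0.1109]
tcp_rot: [0.648, 0.762, 0.0, 0.001]
contact_force: [-4.0, -2.3, 11.4]
opening: 0.1
[0.60012385 0.24454277 0.11087536] 0.16072816384723979 [-0.52283116  0.64150861  0.0023335 ]
```

```bash
python3 -m creep '[0,0,0,-0.7, 0,0,0,-1.4, 0,0,0,-2.1, 0,0,0,-2.6, 0,0,0,-3, 0,0,0,-3]'; python3 -c "
from h import *
s=ctrl.get_state();print(s['eef_pos'],psi(),s['wrist_torque'])"
```

```text
time: 15.27
eef_pos: [0.6006, 0.2446, 0.1114]
tcp_rot: [0.543, 0.84, 0.001, 0.002]
contact_force: [-3.1, -2.5, 13.0]
opening: 0.106
[0.60055519 0.2445784  0.11144758] 0.4221221622558916 [-0.48974491  0.66374049 -0.07379459]
```

```bash
python3 -m creep '[0,0,0,-0.7, 0,0,0,-1.4, 0,0,0,-2.1, 0,0,0,-2.6, 0,0,0,-3, 0,0,0,-3]'; python3 -c "
from h import *
s=ctrl.get_state();print(s['eef_pos'],psi(),s['wrist_torque'])"
```

```text
time: 15.77
eef_pos: [0.6005, 0.2451, 0.1109]
tcp_rot: [0.429, 0.903, 0.001, 0.002]
contact_force: [-2.2, -0.8, 11.5]
opening: 0.107
[0.60054089 0.24510416 0.11091124] 0.6838448620488149 [-0.2272933  0.4207662  0.0650127]
```

```bash
python3 -m creep '[0,0,0,-0.7, 0,0,0,-1.4, 0,0,0,-2.1, 0,0,0,-2.6, 0,0,0,-3, 0,0,0,-3]'; python3 -c "
from h import *
s=ctrl.get_state();print(s['eef_pos'],psi(),s['wrist_torque'])"
```

```text
time: 16.27
eef_pos: [0.6004, 0.2453, 0.1084]
tcp_rot: [0.308, 0.951, 0.001, 0.002]
contact_force: [3.2, 1.4, 2.5]
opening: 0.102
[0.60035801 0.24532651 0.10840976] 0.9449791440743426 [ 0.17944385 -0.4455548   0.05029855]
```

The start has dropped: the force fell to spring level and the height to 0.1084, after about 1.1 rad backward. I'll follow it down to about 9 mm without turning.

```bash
python3 -m creep '[0,0,0.04,0, 0,0,0.08,0, 0,0,0.12,0, 0,0,0.12,0]'; python3 -m creep '[0,0,0.03,0, 0,0,0.03,0, 0,0,0.03,0]'
```

```text
time: 16.6
eef_pos: [0.5997, 0.2452, 0.105]
tcp_rot: [0.308, 0.951, 0.001, 0.001]
contact_force: [4.5, 1.4, 2.4]
opening: 0.103
time: 16.85
eef_pos: [0.5997, 0.2452, 0.1049]
tcp_rot: [0.308, 0.951, 0.001, 0.001]
contact_force: [3.9, 1.7, 4.9]
opening: 0.107
```

Travel is now 9.0 mm, measured by the tool's height. Now I'll turn forward, following the thread down at 2.7 mm/rad.

```bash
python3 -m creep '[0,0,0,0.5, 0,0,0.01,1.2, 0,0,0.02,2, 0,0,0.03,3, 0,0,0.04,4, 0,0,0.05,5, 0,0,0.06,6, 0,0,0.07,7, 0,0,0.075,7.6, 0,0,0.08,8, 0,0,0.08,8]'; python3 -c "
from h import *
s=ctrl.get_state();print(s['eef_pos'],psi(),s['wrist_torque'])"
```

```text
time: 17.77
eef_pos: [0.5992, 0.245, 0.103]
tcp_rot: [0.615, 0.788, 0.0, 0.0]
contact_force: [1.8, 0.1, 5.9]
opening: 0.104
[0.59922051 0.24498228 0.10295756] 0.2448960438940757 [ 0.1068464  -0.34800494  0.00493249]
```

```bash
python3 -m creep '[0,0,0.005,0.5, 0,0,0.01,1.2, 0,0,0.02,2, 0,0,0.03,3, 0,0,0.04,4, 0,0,0.05,5, 0,0,0.06,6, 0,0,0.07,7, 0,0,0.075,7.6, 0,0,0.08,8, 0,0,0.08,8]'; python3 -c "
from h import *
s=ctrl.get_state();print(s['eef_pos'],psi(),s['wrist_torque'],s['qpos'])"
```

```text
time: 18.68
eef_pos: [0.5987, 0.2451, 0.1004]
tcp_rot: [0.848, 0.53, -0.0, -0.0]
contact_force: [1.5, 0.9, 5.9]
opening: 0.105
[0.59872863 0.24506072 0.10042303] -0.4533298652919616 [ 0.13310951 -0.32810695 -0.04757743] [2.31829937e-01 3.56654438e-01 1.74105814e+00 1.92667159e-04
 1.04444779e+00 6.85062900e-01]
```

```bash
python3 -m creep '[0,0,0.005,0.6, 0,0,0.01,1.4, 0,0,0.02,2.2, 0,0,0.02,3, 0,0,0.02,4, 0,0,0.02,5, 0,0,0.02,5.6, 0,0,0.02,6, 0,0,0.02,6]'; python3 -c "
from h import *
s=ctrl.get_state();print(s['eef_pos'],psi(),s['wrist_torque'])"
```

```text
time: 19.43
eef_pos: [0.5985, 0.2453, 0.0999]
tcp_rot: [0.956, 0.293, -0.0, -0.0]
contact_force: [1.4, 1.8, 5.4]
opening: 0.106
[0.59850666 0.24532836 0.09994237] -0.9769606032517584 [ 0.26924842 -0.13195884 -0.05658513]
```

```bash
for i in 1; do python3 -m creep '[0,0,0,0.8, 0,0,0,1.6, 0,0,0,2.4, 0,0,0,3, 0,0,0,3]'; done; python3 -c "
from h import *
s=ctrl.get_state();print(s['eef_pos'],psi(),s['wrist_torque'])"; python3 -m creep '[0,0,0,0.7, 0,0,0,1.4, 0,0,0,2, 0,0,0,2]'; python3 -c "
from h import *
s=ctrl.get_state();print(s['eef_pos'],psi(),s['wrist_torque'])"
```

```text
time: 19.85
eef_pos: [0.5984, 0.2455, 0.0999]
tcp_rot: [0.986, 0.165, -0.001, -0.0]
contact_force: [1.6, 2.1, 4.7]
opening: 0.1
[0.59841379 0.24547165 0.09988483] -1.2394357067005861 [ 0.34119893 -0.13912212 -0.06652278]
time: 20.18
eef_pos: [0.5984, 0.2456, 0.0999]
tcp_rot: [0.997, 0.078, -0.001, -0.001]
contact_force: [-0.2, 2.0, 5.0]
opening: 0.105
[0.59839617 0.24560785 0.09990514] -1.413863045726697 [ 0.38442908 -0.1476529  -0.04137636]
```

```bash
for i in 1; do python3 -m creep '[0,0,0,0.5, 0,0,0,1, 0,0,0,1]'|head -2; done; python3 -c "
from h import *
s=ctrl.get_state();print(s['eef_pos'],psi(),s['wrist_torque'],s['contact_force'])"; python3 -m creep '[0,0,0,0.5, 0,0,0,1, 0,0,0,1]'; python3 -c "
from h import *
s=ctrl.get_state();print(s['eef_pos'],psi(),s['wrist_torque'])"
```

```text
time: 20.43
eef_pos: [0.5985, 0.2457, 0.0999]
[0.59849586 0.24565319 0.09992481] -1.500305197414685 [ 0.43058312 -0.21548072  0.00084895] [1.08902536 1.6737442  5.58775556]
time: 20.68
eef_pos: [0.5985, 0.2457, 0.0999]
tcp_rot: [1.0, -0.008, -0.0, -0.0]
contact_force: [2.0, 2.5, 5.6]
opening: 0.103
[0.5984828  0.24571369 0.09988866] -1.5866602296826104 [ 0.43233403 -0.2142518   0.18527192]
```

Torque has risen to about 0.19 N m at 2.53 rad forward. I'll nudge a bit further to confirm.

```bash
python3 -m creep '[0,0,0,0.3, 0,0,0,0.5, 0,0,0,0.5]' | head -1; python3 -c "
from h import *
s=ctrl.get_state();print(s['eef_pos'],psi(),s['wrist_torque'],s['contact_force'])"; python3 -m creep '[0,0,0,0, 0,0,0,0]'|head -1; python3 -c "
from h import *
s=ctrl.get_state();print(s['eef_pos'],psi(),s['wrist_torque'])"
```

```text
time: 20.93
[0.59851912 0.24570846 0.0999049 ] -1.628675252005174 [ 0.46065679 -0.2229689   0.38262013] [0.81388424 2.41080169 5.49034766]
time: 21.1
[0.59849384 0.24573222 0.09988101] -1.6282997843333231 [ 0.53561662 -0.24929334  0.36711198]
```

It is stiff now, 0.37 N m at 2.57 rad, so it is tight. I'll release and rise.

```bash
python3 -m creep '[0,0,-0.05,0, 0,0,-0.05,0, 0,0,-0.05,0, 0,0,-0.05,0, 0,0,-0.05,0, 0,0,-0.5,0, 0,0,-1.5,0, 0,0,-3,0, 0,0,-4,0, 0,0,-4.5,0, 0,0,-4.5,0, 0,0,-4.5,0]' 0
python3 look.py h4; python3 - <<'E'
import cv2
a=cv2.imread("pics/h4_scene.png")[210:350,310:490]; b=cv2.imread("pics/h4_side.png")[130:270,220:400]
cv2.imwrite("pics/h4_ab.png",cv2.resize(cv2.hconcat([a,b]),None,fx=2.2,fy=2.2,interpolation=2))
E
```

```text
time: 22.1
eef_pos: [0.5989, 0.245, 0.2121]
tcp_rot: [1.0, -0.03, 0.0, -0.0]
contact_force: [-0.1, 1.1, -0.8]
opening: 0.996
[0.5975033  0.24459483 0.20885194] -1.6299838197802787 1.0040047133635626 [-0.92467239  0.76792146  0.4815762 ] 22.25
```

View pics/h4_wrist.png

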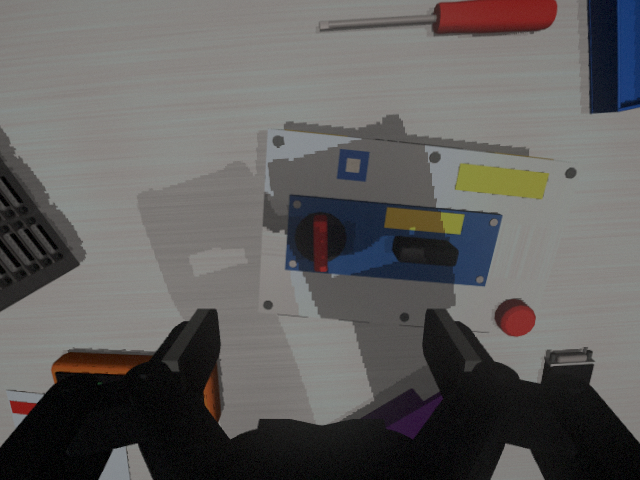

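View pics/h4_ab.png

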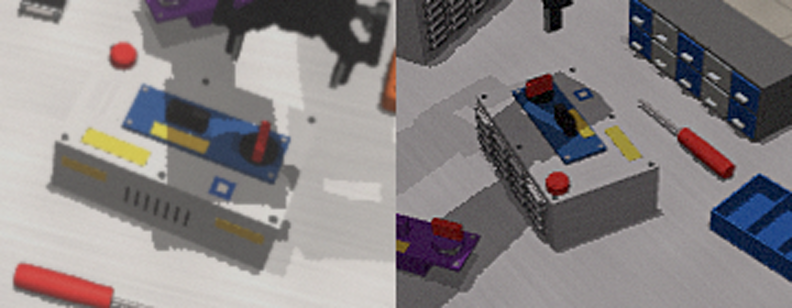

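The plate lies flat on the unit, the wing at (320,243) is turned across the pack, and the dust cap at (515,317) is in place. As a last check, I'll compare the wing and pack with the home model, and the bystanders with their first positions.

```bash
python3 - <<'E'
from h import *
import pickle
o=pickle.load(open("h4.pkl","rb")); o1=pickle.load(open("m1.pkl","rb"))
rows=[]
def red(im): 
    im=im.astype(int); return (im[...,0]>70)&(im[...,0]>2.2*im[...,1])&(im[...,0]>2.2*im[...,2])
for c in("scene","side","wrist"):
    C=o[c,"C"]; m=red(o[c,"im"]); uv=proj(C,[[.5994,.2452,.118]])[0]
    n,l,st,ce=cv2.connectedComponentsWithStats(m.astype(np.uint8))
    k=min([i for i in range(1,n) if st[i,4]>15],key=lambda i:np.hypot(*(ce[i]-uv))); mk=l==k
    for z in(.114,.116,.118,.120,.122,.126,.132):
        p,f=fit([C],[mk],[box(-5,5,-19,19,z*1e3-22,z*1e3)],[.5994,.2452,-1.6288]); print(c,z,p.round(4),round(f,3))
for c in("scene","side"):
    d=cv2.absdiff(o1[c,"im"],o[c,"im"]).max(2)
    cv2.imwrite(f"pics/diff_{c}.png",(d>45).astype(np.uint8)*255)
s=ctrl.get_state(); print(s["time"],s["dq"].round(3),s["contact_force"])
E
python3 - <<'E'
import cv2
cv2.imwrite("pics/diffs.png",cv2.resize(cv2.hconcat([cv2.imread("pics/diff_scene.png"),cv2.imread("pics/diff_side.png")]),(800,300)))
E
```

```text
scene 0.114 [ 0.5979  0.2468 -1.6781] 1.037
scene 0.116 [ 0.5943  0.2476 -1.6823] 1.037
scene 0.118 [ 0.5989  0.2462 -1.6831] 1.037
scene 0.12 [ 0.6005  0.2459 -1.675 ] 1.037
scene 0.122 [ 0.6071  0.2467 -1.6822] 1.07
scene 0.126 [ 0.6019  0.2472 -1.6833] 1.056
scene 0.132 [ 0.6094  0.2456 -1.6679] 1.13
side 0.114 [ 0.6061  0.252  -1.5367] 0.456
side 0.116 [ 0.6021  0.2484 -1.3626] 0.341
side 0.118 [ 0.6008  0.2441 -1.4652] 0.443
side 0.12 [ 0.5995  0.2417 -1.5114] 0.468
side 0.122 [ 0.5968  0.242  -1.4996] 0.468
side 0.126 [ 0.5969  0.2369 -1.2323] 0.384
side 0.132 [ 0.5925  0.2305 -1.2535] 0.411
wrist 0.114 [ 0.596   0.2451 -1.6398] 0.659
wrist 0.116 [ 0.5991  0.2451 -1.6176] 0.708
wrist 0.118 [ 0.5946  0.2447 -1.6141] 0.71
wrist 0.12 [ 0.5994  0.2452 -1.6288] 0.754
wrist 0.122 [ 0.5979  0.246  -1.6264] 0.754
wrist 0.126 [ 0.5988  0.2452 -1.6265] 0.797
wrist 0.132 [ 0.5984  0.2441 -1.6141] 0.934
22.25 [ 0.001  0.005 -0.004 -0.001 -0.     0.001] [-0.92467239  0.76792146  0.4815762 ]
```

View pics/diffs.png

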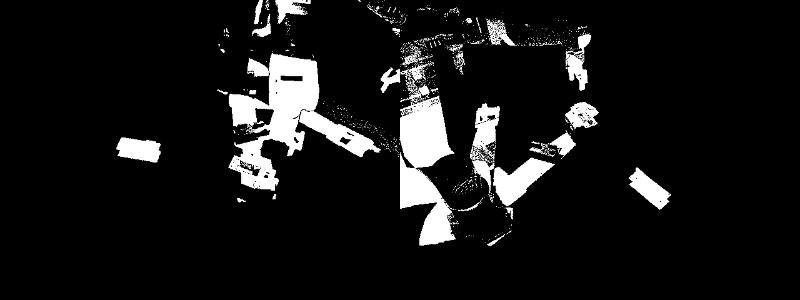

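The wing's mask fit came out too coarse (partly shaded) to settle its height to 2 mm. Its angle (-1.61 to -1.64 in the wrist view) does match the gripper's -1.63, so the screw turned with the grip and did not slip. The height of 0.0999 while held (travel 14.0 mm) and the stiff 0.37 N m at 2.57 rad say it is home. The difference images show no bystander moved. I'm handing in.

```bash
python3 -c "
from plant import ctrl
print(ctrl.sign_off()); s=ctrl.get_state(); print(s['time'],s['contact_force'])"
```

```text
the job is handed in; nothing more can be done
None
the job is handed in; nothing more can be done
```

The battery pack is in the bay with its blue cover flat on the unit's top, and the hand screw is home and tight. I handed the job in at about 22 s of the 72 s allowed; no verdict is reported.

- **Pack:** I picked the blue pack, not the pink or purple look-alikes, and gripped it by its rib. It went into the bay without touching the sides until it seated. Seating showed as the force turning to +5.6 N, with the tool at the expected height.
- **Screw:** Under 8 to 13 N of downward force I turned it backward. The thread start dropped after about 1.1 rad, and I followed it to 9.0 mm of travel. I then drove it forward 2.57 rad. It stopped stiff at 0.37 N m, with 14.0 mm of travel while still held.
- **Last checks:** After release the wing's angle matched where the gripper had left it, so the grip had not slipped. The before-and-after pictures showed no bystander moved, and the gripper was open and well clear.
- **Not settled:** The picture fit of the wing was too coarse to confirm the screw's height to 2 mm after I let go. That the screw stayed home rests on the felt tightness and the travel measured while held.

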